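Check a turned tenon in the go/no-go gauge and sort the spindle

TASK

Lay the loose turned spindle on the board of the tenon gauge, let go of it, and from behind push its round tenon lightly with the fingertips as far as it will go between the steel jaws, holding it there a moment. If the tenon enters the first (green-topped, go) step and stops at the second (red-topped, no-go) step it is good: put the spindle flat in the green tray; if it will not enter the go step, or passes on through the no-go step, put it flat in the red tray. Never force it into the jaws, and leave the cup, gouge and calipers where they lie.

Things in the scene. Friction and masses are not known exactly. Their poses are not given: they have to be found in the camera images.
- spindle: loose turned spindle, pale boxwood, about 150 g, 150 mm long, lying on a side of its square block. Origin: centre of that block's underside; x runs along the spindle towards the tenon, z up. Block 60 x 38 x 38 mm (x -30 to 30: grasp it here, across y), turned neck (x 30 to 66, at most 37 across), shoulder 38 across (x 66 to 75), tenon (x 75 to 120). Axis 19 mm above the underside
- tenon_end (a point): centre of the free end of the spindle's round tenon, 120 mm along x from the spindle's origin, 19 mm above its underside. The tenon is 45 mm long; right is 25 mm across, but it may be anything up to 4.4 mm thicker or thinner (slightly oval): the gauge decides. Sizes within 0.7 mm of a limit may go either way
- gauge: plywood board of the tenon gauge, fixed to the bench, 250 (x) x 110 x 12 mm thick, bare in front of the jaws. Origin: centre of the underside; x is the direction in which tenons are pushed into the jaws, z up. The jaws' throat is at x = 70 mm; their outer faces are 35 mm from the centre line
- jaws: the gauge's two fixed steel jaws, open on top, 36 mm tall. Origin: on the centre line at the board's top face, at the throat; x is the pushing direction. Flared mouth x -7 to 0 mm, 34.5 narrowing to 26.5 wide; go step x 0 to 20, 26.5 wide, green tops; no-go step x 20 to 40, 23.5 wide, red tops. At a 4 to 8 N push the tenon's end stops at x -3 to 1 if too thick, 20 to 22 if good, 38 (shoulder on mouth) if too thin
- pass_tray: green open tray for good spindles, fixed to the bench, 200 mm (x) x 140 mm (y) outside, 30 mm high, walls and floor 4 mm. Origin: centre of the underside
- reject_tray: red open tray for rejected spindles, otherwise like the green one. Origin: centre of the underside
- cup: bystander: small loose turned wooden cup, 68 mm across, 62 mm high. Origin: centre of the underside
- gouge: bystander: loose turning gouge with dark wooden handle, lying on the bench, 320 mm long along its x (handle from -160 to 25 mm, steel shaft to 160 mm), 30 mm high. Origin: middle, on the bench
- calipers: bystander: loose steel outside calipers lying flat, about 180 mm long along x, 90 mm wide, 7 mm high. Origin: near the middle, on the bench
Things that resemble listed ones, but are neither listed nor needed, are in the scene too. Several things look just like the pass_tray: the one meant starts farthest from the robot's base.

How it is judged:
By the outcome, as a careful person would: the job done as asked, in the order asked, and still so for the second after the job is handed in, with the robot touching nothing.
It also fails if it takes over 51 s, if anything falls off the work surface, if the arm or the gripper's body presses on something with over 40 N, if the wrist force passes 120 N, or if a joint passes its speed limit or range.

ROBOT

A 6-joint arm with a two-finger parallel gripper is mounted at the origin on the work surface. World frame = base frame: x ahead of the robot, y to its left, z up, the work surface at z = 0. Lengths are in mm, angles in rad, forces in N, time in s.
With the tool pointing down it reaches from about 400 to 925 mm from the base axis. Payload 12.5 kg.
Tool frame: the origin (TCP) lies midway between the tips of the shut fingers; the grasp point (between the pads) lies 19 mm behind it (env.tcp_to_grasp is the distance from the TCP to the grasp point, in mm); z points along the fingers, y is the line along which they close (so a half turn about z gives the same grasp; the last joint's range is limited). The gripper opens to 95 mm and grips with 3 to 60 N. Pads are 20 mm wide; open, the fingers measure 119 mm over their backs; the gripper's body (75 mm by 180 mm) begins 59 mm behind the grasp point.
Start: joints at [1.16, 0.491, 1.559, -0, 1.092, -0.106], TCP at [187.547, 596.215, 214.661] pointing down, gripper open.
Joint ranges: [-3.1, 3.1], [-0.84, 2.19], [0.05, 2.79], [-1.13, 4.28], [0.06, 2.93], [-2.69, 2.69]. Speed limits (rad/s): [2.22, 2.22, 2.79, 3.14, 3.14, 3.14].

INTERFACE

Orientations are given as [roll, pitch, yaw] about the fixed x, y, z axes, in that order (R = Rz(yaw) Ry(pitch) Rx(roll)).
In Python, from cell import env gives the robot as it stands. The module is installed in compiled form; this text tells all that it offers.
- The arm moves only by the tool step_arm, never from a script. Its argument "plan" is a list that holds one entry, the list of rows, each a list of 5 numbers: the shift along the tool's x, y, z in mm, then the turn about the tool's z in degrees, then the opening, from -1 (shut) to 1 (fully open). A call has 1 to 8 rows; each row is the pose to reach, as a shift and turn from the pose commanded when the call began, along the tool's axes at that moment; what a row does not reach only later rows make up. A row lasts 1/12 s, in which the tool goes at most 41.7 mm and 7.16 degrees, less where a joint would pass 70% of its speed; a pose out of reach is approached as far as the arm can. A call with a gripper value outside its range is refused whole. The fingers move at their own pace and stop on an object; the grip force is fixed at half the most. Time passes only in rows, so rows that repeat a pose let the fingers close. It gives the time, the measured TCP pose, the force, the opening and the grip force at its end, in the units of the state.
- env.state(): the state, without advancing time (a new reading comes with each control period).
- env.read_camera(name): name is "side" or "top"; returns the picture (420x560x3 uint8, blue, green, red); there is no depth.
- env.get_calibration(name): a dict with "K" (3x3 intrinsics, pixels), "D" ([k1, k2, p1, p2, k3] as OpenCV has them; the pictures are not rectified), "extrinsics" (4x4, takes a point from world to camera coordinates). Camera axes: x right, y up, looking along -z (the intrinsics and any distortion apply to the point x, -y, -z); pixel columns grow to the right and rows downward; lengths in mm; the calibration is good to about 2 mm. A picture is of the moment at which its call begins. get_calibration takes no time and is no camera call.
- env.job_done(): hands the job in; it is judged then, once.
The state is a dict: "t": time; "joints": joint angles; "qvel": joint speeds; "tau": joint torques, N m; "eef_pos": TCP position; "tcp_rot": TCP orientation; "ft_force": force on the tool from outside, world axes, zero at the start; "moment": the same for the moment, N m; "opening": opening from 0.0 (shut) to 1.0 (fully open); "grip_force": force on a finger pad.
Only numpy, scipy, OpenCV 4.12 (cv2) and the standard library are available. Lean on these libraries where they do the work, as an engineer would, in place of code of your own. Each camera call takes 0.05 s, during which the arm holds its last target. There are 200 camera calls.

## Working session

There is one attempt and no reset: what is moved stays moved. The work goes in short steps, Python scripts to look and compute and a tool call to move; the robot and the scene stay as the last step left them, time stands still between calls to the robot, and variables do not carry over. Pictures are saved under pics/ and viewed, at most 10 in all, crops included, and the job is handed in when it is done.

Besides the shell and the picture viewer there is one more tool, called as name([rows], argument=value, ...), one row to a line, values as JSON. step_arm: Moves the arm, as the interface text tells. Its arguments: {"type":"object","properties":{"plan":{"type":"array"}},"required":["plan"]}

```bash
mkdir -p pics
cat > h.py <<'E'
import numpy as np, cv2
from cell import env
def snap(c,n):
    im=env.read_camera(c); cv2.imwrite(f'pics/{n}.png',im); return im
def cal(c):
    k=env.get_calibration(c); return np.array(k['K'],float),np.array(k['D'],float),np.array(k['extrinsics'],float)
F=np.diag([1,-1,-1.])
def pix2w(c,uv,z):
    K,D,E=cal(c); p=cv2.undistortPoints(np.array(uv,float).reshape(-1,1,2),K,D).reshape(-1,2)
    R,t=F@E[:3,:3],F@E[:3,3]; o=-R.T@t
    d=np.c_[p,np.ones(len(p))]@R
    z=np.broadcast_to(z,len(p)); s=(z-o[2])/d[:,2]
    return o+d*s[:,None]
def w2pix(c,P):
    K,D,E=cal(c); R,t=F@E[:3,:3],F@E[:3,3]
    return cv2.projectPoints(np.array(P,float).reshape(-1,1,3),cv2.Rodrigues(R)[0],t,K,D)[0].reshape(-1,2)
E
python3 - <<'E'
from h import *
snap('top','top0'); snap('side','side0'); print(env.state())
for c in('top','side'):
    K,D,E=cal(c); print(-E[:3,:3].T@E[:3,3],K[0,0])
E
```

```text
{'t': 0.1, 'joints': array([ 1.16040680e+00,  4.91488154e-01,  1.55938595e+00,  4.55827451e-06,
        1.09170807e+00, -1.05611844e-01]), 'qvel': array([-0.00133384, -0.00309301, -0.00166607, -0.00099738, -0.00122773,
        0.00068377]), 'tau': array([ 1.83954377e-03, -6.13619256e+01, -2.58606827e+01,  6.93698460e-02,
        4.69918514e-02, -7.73344004e-05]), 'eef_pos': array([187.44845357, 596.00201756, 214.12798105]), 'tcp_rot': array([-3.14060907e+00, -1.08331290e-04,  2.83681282e+00]), 'ft_force': array([ 0.97240583, -0.57883249, -0.64831885]), 'moment': array([ 0.03505556,  0.02777353, -0.01121003]), 'grip_force': 0.0, 'opening': 0.9997168762183196}
[ 218.64123926  -23.42412447 1481.59345691] 523.8461512292891
[ 216.08019173 -711.12521674  766.97785943] 422.09107324660437
```

View pics/top0.png

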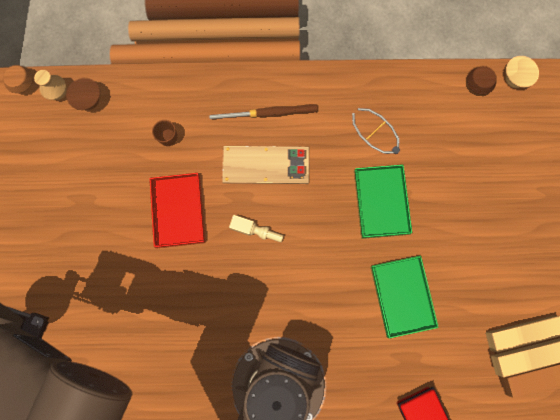

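View pics/side0.png

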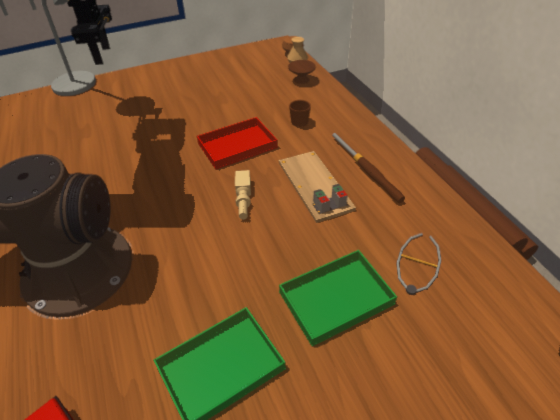

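The top view shows the spindle block at (240,224) and its tenon end at (283,239). The gauge is at (265,165), with the jaws at (297,164). The far green tray is at (383,202), the near one at (404,296) and the red tray at (178,210). I'll zoom in on the spindle and gauge for a closer measurement.

Run:
```python
from h import *
im=cv2.imread('pics/top0.png')
cv2.imwrite('pics/crop0.png',cv2.resize(im[138:250,212:320],None,fx=5,fy=5,interpolation=cv2.INTER_CUBIC))
# tray corners rough at z=30
for n,q in dict(green=[(355,168),(403,165),(411,235),(362,238)],red=[(150,176),(202,173),(206,243),(154,247)]).items():
    w=pix2w('top',q,30); print(n,w.round(0)[:,:2].tolist(),w.mean(0).round(0))
w=pix2w('top',[(240,223),(283,239),(265,165),(297,164)],[38,19,12,48]);print(w.round(0))
```

```text
green [[595.0, -227.0], [601.0, -366.0], [399.0, -376.0], [393.0, -238.0]] [ 497. -302.   30.]
red [[582.0, 360.0], [588.0, 211.0], [387.0, 197.0], [378.0, 342.0]] [484. 277.  30.]
[[441. 101.  38.]
 [396. -18.  19.]
 [613.  31.  12.]
 [605. -61.  48.]]
```

View pics/crop0.png

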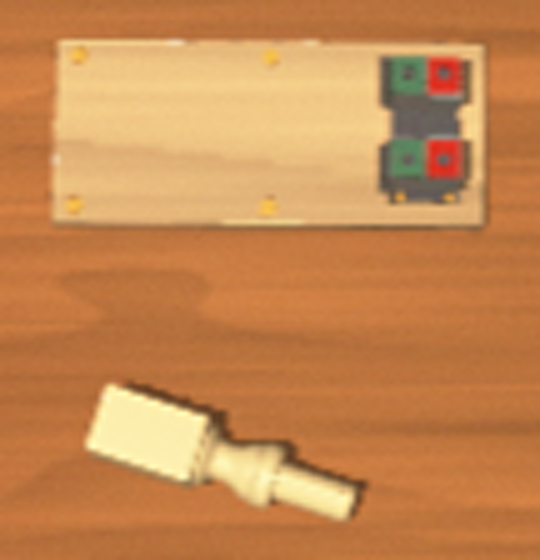

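Run:
```python
from h import *
def c(q): return (np.array(q,float)-2)/5+[212,138]
b=pix2w('top',c([(110,385),(215,411),(194,482),(87,450)]),38)[:,:2]
print('block',b.round(1).tolist(),b.mean(0).round(1),[np.linalg.norm(b[i]-b[i-1]).round(1) for i in range(4)])
e=pix2w('top',c([(353,501)]),19)[0,:2];print('end',e.round(1),np.linalg.norm(e-b.mean(0)), np.degrees(np.arctan2(*(e-b.mean(0))[::-1])))
print('edge angs',[np.degrees(np.arctan2(*(p-q)[::-1])).round(1) for p,q in((b[1],b[0]),(b[2],b[3]))])
g=pix2w('top',c([(58,40),(486,44),(485,227),(52,222)]),12)[:,:2]
print('gauge',g.round(1).tolist(),g.mean(0).round(1),[np.linalg.norm(g[i]-g[i-1]).round(1) for i in range(4)])
print('g ang',[np.degrees(np.arctan2(*(p-q)[::-1])).round(1) for p,q in((g[1],g[0]),(g[2],g[3]))])
j=pix2w('top',c([(428,57),(428,95),(428,140),(428,178),(390,57),(390,178),(463,57),(463,178)]),48);print('jaws',j.round(1)[:,:2].tolist())
```

```text
block [[464.6, 119.2], [448.9, 60.6], [409.2, 72.5], [428.2, 131.9]] [437.7  96. ] [np.float64(38.6), np.float64(60.7), np.float64(41.4), np.float64(62.4)]
end [399.4 -15.5] 117.88158395147991 -108.96526279255846
edge angs [np.float64(-105.0), np.float64(-107.7)]
gauge [[674.2, 152.7], [667.1, -97.6], [557.4, -94.0], [564.9, 155.4]] [615.9  29.1] [np.float64(109.3), np.float64(250.4), np.float64(109.8), np.float64(249.6)]
g ang [np.float64(-91.6), np.float64(-91.7)]
jaws [[649.0, -62.5], [626.5, -62.0], [600.1, -61.4], [578.0, -60.9], [649.4, -40.9], [578.4, -39.5], [648.6, -82.5], [577.6, -80.7]]
```

```bash
cat >> h.py <<'E'
def go(x,y,z,yawdeg,s=None,p=None):
    """shift in tool axes from pose p (x,y,z,yawdeg) or measured"""
    if p is None:
        s=env.state(); p=[*s['eef_pos'],np.degrees(s['tcp_rot'][2])]
    a=np.radians(p[3]); d=np.array([x-p[0],y-p[1],z-p[2]])
    r=[d[0]*np.cos(a)+d[1]*np.sin(a), d[0]*np.sin(a)-d[1]*np.cos(a), -d[2], -((yawdeg-p[3]+180)%360-180)]
    print('cmd',np.round(r,1).tolist())
GA=-91.6; G0=np.array([615.5,28.5])
def gp(x,y=0):  # gauge frame -> world
    a=np.radians(GA); return G0+x*np.array([np.cos(a),np.sin(a)])+y*np.array([-np.sin(a),np.cos(a)])
E
python3 - <<'E'
from h import *
go(437.5,95.5,90,72.5)
print(gp(-80),gp(-135),gp(70))
E
```

```text
cmd [-388.7, -402.4, 124.1, 90.0]
[617.7337311 108.4688092] [619.26942123 163.44736553] [613.54548529 -41.47270805]
```

step_arm([
  [[-388.7,-402.4,124,90,0.6],[-388.7,-402.4,124,90,0.6],[-388.7,-402.4,124,90,0.6],[-388.7,-402.4,124,90,0.6],[-388.7,-402.4,124,90,0.6],[-388.7,-402.4,124,90,0.6],[-388.7,-402.4,124,90,0.6],[-388.7,-402.4,124,90,0.6]],
])

```text
t: 0.77
eef_pos: [333.2, 303.3, 142.1]
tcp_rot: [3.142, -0.0, 1.831]
ft_force: [1.0, 0.8, -0.0]
opening: 0.796
grip_force: 0.0
```

```bash
python3 -c "
from h import *
go(437.5,95.5,90,72.5)"
```

```text
cmd [-227.6, 47.3, 52.1, 32.4]
```

step_arm([
  [[-227,47,52,32.4,0.6],[-227,47,52,32.4,0.6],[-227,47,52,32.4,0.6],[-227,47,52,32.4,0.6],[-227,47,52,32.4,0.6],[-227,47,52,32.4,0.6],[-227,47,52,32.4,0.6],[-227,47,52,32.4,0.6]],
])

```text
t: 1.43
eef_pos: [438.1, 97.3, 90.0]
tcp_rot: [-3.14, 0.0, 1.268]
ft_force: [-0.0, 0.2, 0.3]
opening: 0.802
grip_force: 0.0
```

```bash
python3 -c "
from h import *
snap('top','top1')
go(437.5,95.5,5,72.5)"
```

```text
cmd [-2.7, 0.6, 85.3, 0.3]
```

step_arm([
  [[-2.7,0.6,40,0,0.6],[-2.7,0.6,70,0,0.6],[-2.7,0.6,84,0,0.6],[-2.7,0.6,84,0,0.6],[-2.7,0.6,84,0,-1],[-2.7,0.6,84,0,-1],[-2.7,0.6,84,0,-1],[-2.7,0.6,84,0,-1]],
])

```text
t: 2.15
eef_pos: [438.2, 96.0, 7.6]
tcp_rot: [3.14, -0.001, 1.272]
ft_force: [0.4, -0.6, -0.4]
opening: 0.577
grip_force: 0.0
```

step_arm([
  [[0,0,0,0,-1],[0,0,0,0,-1],[0,0,0,0,-1],[0,0,-20,0,-1],[0,0,-60,0,-1],[0,0,-60,0,-1]],
])

```text
t: 2.65
eef_pos: [439.5, 95.8, 70.9]
tcp_rot: [3.136, -0.002, 1.271]
ft_force: [0.9, -0.1, -0.4]
opening: 0.396
grip_force: 29.6
```

```bash
python3 -c "
from h import *
print(env.state()['opening'],env.state()['grip_force'])
x,y=gp(-80); go(x,y,70,88.4)"
```

```text
0.39649009091777404 29.610376060009003
cmd [64.7, 166.6, 0.9, -15.6]
```

step_arm([
  [[64.7,166.6,0,-15.6,-1],[64.7,166.6,0,-15.6,-1],[64.7,166.6,0,-15.6,-1],[64.7,166.6,0,-15.6,-1],[64.7,166.6,0,-15.6,-1],[64.7,166.6,0,-15.6,-1],[64.7,166.6,0,-15.6,-1],[64.7,166.6,0,-15.6,-1]],
])

```text
t: 3.32
eef_pos: [614.7, 108.3, 66.0]
tcp_rot: [-3.14, 0.0, 1.544]
ft_force: [-0.0, -0.6, -2.3]
opening: 0.4
grip_force: 29.6
```

```bash
python3 -c "
from h import *
im=snap('top','top2')
cv2.imwrite('pics/crop2.png',cv2.resize(im[130:200,212:322],None,fx=6,fy=6,interpolation=cv2.INTER_CUBIC))
s=env.state();print(s['eef_pos'],s['tcp_rot'],s['ft_force'])
x,y=gp(-80); go(x,y,20,88.4)"
```

```text
[614.74300107 108.29037978  66.25028805] [-3.14020913e+00  2.65605148e-05  1.54357848e+00] [ 0.60473765 -0.79926172 -1.09999926]
cmd [0.3, 3.0, 46.3, 0.0]
```

View pics/crop2.png

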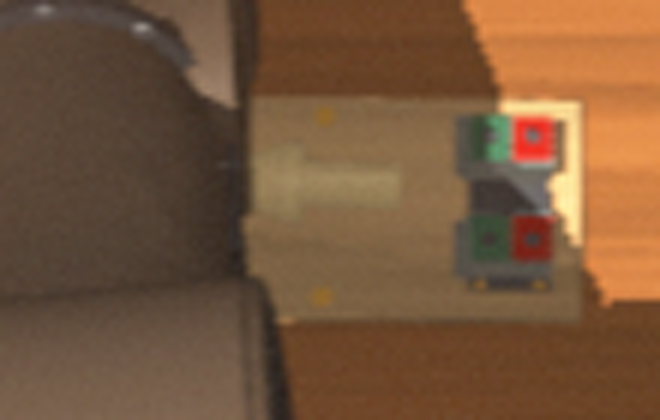

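The tenon shows in the shade, from (300,187) to its end at (402,186) in the crop. It lies roughly on the jaws' centre line, and the jaws are at (510,190).

```bash
python3 -c "
from h import *
c=lambda q:(np.array(q,float)-2.5)/6+[212,130]
w=pix2w('top',c([(402,186),(310,186.5)]),78.5)[:,:2]
a=np.radians(GA);R=np.array([[np.cos(a),np.sin(a)],[-np.sin(a),np.cos(a)]])
print('tenon in gauge',((w-G0)@R.T).round(1))
p=env.state()['eef_pos'][:2];print('tcp in gauge',(R@(p-G0)).round(1))
j=pix2w('top',c([(513,115),(513,163),(513,215),(513,264)]),48)[:,:2];print('jaws in gauge',((j-G0)@R.T).round(1))
"
```

```text
tenon in gauge [[38.  -7.1]
 [-4.5 -7.8]]
tcp in gauge [-79.7  -3. ]
jaws in gauge [[ 89.7  36.7]
 [ 89.9  13.1]
 [ 90.  -12.3]
 [ 90.1 -36.1]]
```

step_arm([
  [[0,6,20,0,-1],[0,6,38,0,-1],[0,6,44,0,-1],[0,6,46,0,-1],[0,6,47.5,0,-1],[0,6,47.5,0,-1],[0,6,47.5,0,-1]],
])

```text
t: 3.95
eef_pos: [622.3, 108.2, 19.9]
tcp_rot: [3.14, -0.0, 1.544]
ft_force: [-1.5, 0.2, -0.9]
opening: 0.398
grip_force: 29.6
```

step_arm([
  [[0,0,0,0,-1],[0,0,0,0,-1]],
])

```text
t: 4.12
eef_pos: [622.2, 108.2, 19.6]
tcp_rot: [3.141, -0.0, 1.544]
ft_force: [0.6, -0.6, -1.3]
opening: 0.401
grip_force: 29.6
```

```bash
python3 -c "
from h import *
im=snap('top','top3')
cv2.imwrite('pics/crop3.png',cv2.resize(im[140:190,240:320],None,fx=8,fy=8,interpolation=cv2.INTER_CUBIC))
s=env.state();print(s['eef_pos'],s['tcp_rot'],s['ft_force'])"
```

```text
[622.22187989 108.19719471  19.48923465] [ 3.14085556e+00 -1.40029820e-04  1.54360385e+00] [ 0.99478929  0.1859529  -0.68405871]
```

View pics/crop3.png

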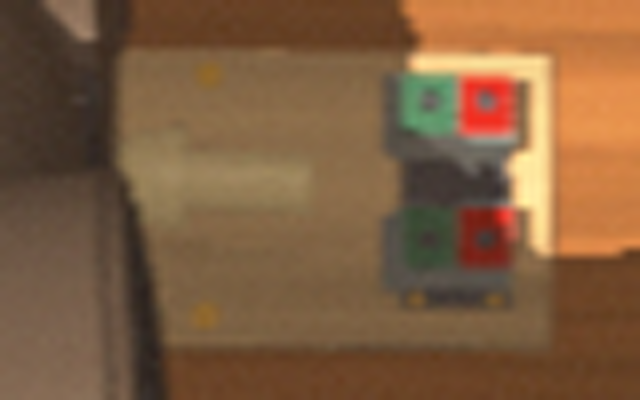

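The tenon end is at (310,184) and the shoulder at about (185,180) in this crop. The jaw slot is centred near (455,180).

```bash
python3 -c "
from h import *
c=lambda q:(np.array(q,float)-3.5)/8+[240,140]
a=np.radians(GA);R=np.array([[np.cos(a),np.sin(a)],[-np.sin(a),np.cos(a)]])
G=lambda q,z:print(((pix2w('top',c(q),z)[:,:2]-G0)@R.T).round(1).tolist())
G([(310,185),(185,180)],32.5)
G([(310,160),(310,210)],32.5)
G([(458,75),(458,136),(458,208),(458,270)],48)
G([(120,48),(552,57),(552,349)],12)
"
```

```text
[[36.5, -0.6], [-8.2, 0.8]]
[[36.4, 8.6], [36.6, -9.9]]
[[89.0, 36.2], [89.1, 13.7], [89.2, -12.8], [89.4, -35.3]]
[[-34.0, 56.1], [123.9, 54.2], [124.0, -55.2]]
```

step_arm([
  [[0,0,0.8,0,-1],[0,0,0.8,0,0.4],[0,0,0.8,0,0.4],[0,0,0.8,0,0.4],[0,0,0.8,0,0.4],[0,0,-20,0,0.4],[0,0,-50,0,0.4],[0,0,-50,0,0.4]],
])

```text
t: 4.83
eef_pos: [624.1, 108.4, 73.5]
tcp_rot: [3.135, -0.001, 1.544]
ft_force: [0.2, -0.7, -0.3]
opening: 0.697
grip_force: 0.0
```

step_arm([
  [[20,0,0,0,-1],[60,0,0,0,-1],[60,0,0,0,-1],[60,0,0,0,-1],[60,0,0,0,-1],[60,0,20,0,-1],[60,0,46,0,-1],[60,0,46,0,-1]],
])

```text
t: 5.5
eef_pos: [621.7, 166.6, 19.2]
tcp_rot: [-3.136, 0.001, 1.542]
ft_force: [-0.1, 0.6, -1.1]
opening: 0.197
grip_force: 0.0
```

step_arm([
  [[0,0,0,0,-1],[0,0,0,0,-1]],
])

```text
t: 5.67
eef_pos: [624.2, 167.6, 23.9]
tcp_rot: [3.141, -0.0, 1.543]
ft_force: [0.3, 0.7, 0.3]
opening: 0.056
grip_force: 0.0
```

```bash
python3 -c "
from h import *
im=snap('top','top4');im2=snap('side','side4')
a=cv2.resize(im[130:200,212:322],None,fx=6,fy=6,interpolation=cv2.INTER_CUBIC)[:,:400*2]
b=cv2.resize(im2[140:230,250:370],None,fx=5.5,fy=5.5,interpolation=cv2.INTER_CUBIC)[:180*2]
cv2.imwrite('pics/crop4.png',np.vstack([cv2.resize(a,(440,280)),cv2.resize(im2[140:220,260:365],(420,320)) if 0 else cv2.resize(im2[140:220,255:365],(440,320))]))
s=env.state();print(s['eef_pos'],s['tcp_rot'],s['ft_force'])"
```

```text
[624.39309449 167.88004592  24.38259476] [ 3.13977589e+00 -3.89180957e-04  1.54317891e+00] [0.12334439 0.489498   0.26828361]
```

View pics/crop4.png

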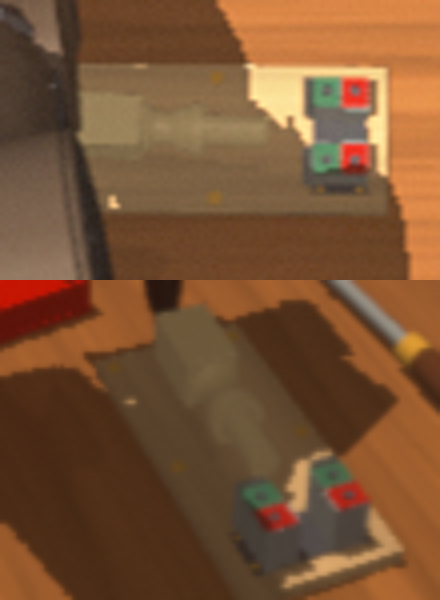

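The spindle lies straight on the board and in line with the slot, with the shut fingers behind it. Next I'll push, slowly near contact.

step_arm([
  [[-6,-2,0,0,-1],[-12,-2,0,0,-1],[-14,-2,0,0,-1],[-16,-2,0,0,-1],[-18,-2,0,0,-1],[-20,-2,0,0,-1],[-22,-2,0,0,-1],[-24,-2,0,0,-1]],
])

```text
t: 6.43
eef_pos: [621.1, 144.2, 23.1]
tcp_rot: [3.141, -0.0, 1.544]
ft_force: [0.9, 0.9, 0.6]
opening: 0.002
grip_force: 0.7
```

step_arm([
  [[-2,0,0,0,-1],[-4,0,0,0,-1],[-6,0,0,0,-1],[-8,0,0,0,-1],[-10,0,0,0,-1],[-12,0,0,0,-1],[-13,0,0,0,-1],[-14,0,0,0,-1]],
])

```text
t: 7.1
eef_pos: [620.6, 130.1, 23.0]
tcp_rot: [3.142, -0.0, 1.543]
ft_force: [-0.7, 1.2, 0.8]
opening: 0.002
grip_force: 0.7
```

```bash
python3 -c "
from h import *
s=env.state();print(s['eef_pos'],s['ft_force'],s['opening'])"
```

```text
[620.6444994  130.05854869  23.00232158] [-0.71783263  1.1704382   0.84753138] 0.002479303587370113
```

step_arm([
  [[-1,0,0,0,-1],[-2,0,0,0,-1],[-3,0,0,0,-1],[-4,0,0,0,-1],[-5,0,0,0,-1],[-6,0,0,0,-1],[-7,0,0,0,-1]],
])

```text
t: 7.68
eef_pos: [620.5, 123.1, 23.0]
tcp_rot: [3.142, -0.0, 1.544]
ft_force: [-0.7, 0.7, 2.1]
opening: 0.007
grip_force: 0.7
```

step_arm([
  [[-1,0,0,0,-1],[-2,0,0,0,-1],[-3,0,0,0,-1]],
])

```text
t: 7.93
eef_pos: [620.4, 120.1, 23.0]
tcp_rot: [3.142, -0.0, 1.544]
ft_force: [0.5, 1.1, 0.7]
opening: 0.005
grip_force: 0.7
```

step_arm([
  [[-1,0,0,0,-1],[-2,0,0,0,-1],[-3,0,0,0,-1]],
])

```text
t: 8.18
eef_pos: [620.3, 117.1, 23.0]
tcp_rot: [-3.142, -0.0, 1.544]
ft_force: [-0.0, 1.1, 1.3]
opening: 0.003
grip_force: 0.7
```

step_arm([
  [[-1,0,0,0,-1],[-2,0,0,0,-1],[-3,0,0,0,-1]],
])

```text
t: 8.43
eef_pos: [620.2, 114.2, 23.0]
tcp_rot: [-3.142, -0.0, 1.544]
ft_force: [-0.5, 0.7, 1.6]
opening: 0.004
grip_force: 0.7
```

```bash
python3 -c "
from h import *
im=snap('top','top5');im2=snap('side','side5')
cv2.imwrite('pics/crop5.png',np.vstack([cv2.resize(im[142:188,250:320],(560,368),interpolation=cv2.INTER_CUBIC),cv2.resize(im2[175:220,300:365],(334,231),interpolation=cv2.INTER_CUBIC) if 0 else cv2.copyMakeBorder(cv2.resize(im2[175:220,300:365],(334,231)),0,0,0,226,0)]))
s=env.state();print(s['eef_pos'],s['ft_force'])"
```

```text
[620.18804652 114.01257805  22.96071259] [ 0.70365456 -0.02651341 -0.26331781]
```

View pics/crop5.png

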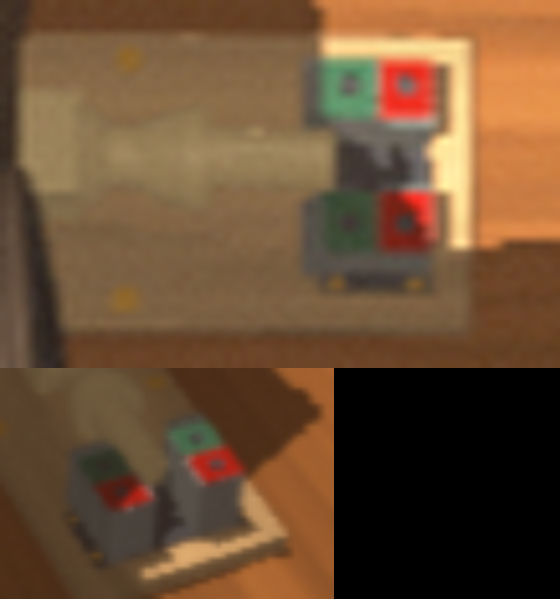

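The tenon end is at (335,158), just past the start of the green tops, and there is no resistance. So it has entered the go step, and I'll keep pushing.

```bash
python3 -c "
from h import *
c=lambda q:(np.array(q,float)-3.5)/8+[250,142]
a=np.radians(GA);R=np.array([[np.cos(a),np.sin(a)],[-np.sin(a),np.cos(a)]])
G=lambda q,z:print(((pix2w('top',c(q),z)[:,:2]-G0)@R.T).round(1).tolist())
G([(335,158),(210,158)],32); G([(320,90),(379,90),(437,90),(379,192),(379,124)],48)"
```

```text
[[74.1, 3.9], [29.3, 3.5]]
[[68.4, 24.5], [89.4, 24.7], [110.0, 24.9], [89.6, -12.7], [89.4, 12.2]]
```

step_arm([
  [[-1,0,0,0,-1],[-2,0,0,0,-1],[-3,0,0,0,-1],[-4,0,0,0,-1],[-5,0,0,0,-1],[-6,0,0,0,-1]],
])

```text
t: 9.03
eef_pos: [620.0, 108.1, 23.0]
tcp_rot: [-3.142, -0.0, 1.544]
ft_force: [0.2, 1.4, 0.8]
opening: 0.001
grip_force: 0.4
```

step_arm([
  [[-1,0,0,0,-1],[-2,0,0,0,-1],[-3,0,0,0,-1],[-4,0,0,0,-1]],
])

```text
t: 9.37
eef_pos: [619.9, 104.1, 23.0]
tcp_rot: [3.142, -0.0, 1.544]
ft_force: [-0.1, 0.7, -0.0]
opening: 0.005
grip_force: 0.4
```

step_arm([
  [[-1,0,0,0,-1],[-2,0,0,0,-1]],
])

```text
t: 9.53
eef_pos: [619.9, 102.1, 23.0]
tcp_rot: [3.142, -0.0, 1.544]
ft_force: [0.1, 1.1, 0.1]
opening: 0.007
grip_force: 0.4
```

step_arm([
  [[-1,0,0,0,-1],[-2,0,0,0,-1]],
])

```text
t: 9.7
eef_pos: [619.8, 100.2, 23.0]
tcp_rot: [-3.142, -0.0, 1.544]
ft_force: [-0.6, 0.9, 0.0]
opening: 0.008
grip_force: 0.4
```

step_arm([
  [[-0.7,0,0,0,-1],[-1.4,0,0,0,-1]],
])

```text
t: 9.87
eef_pos: [619.8, 98.8, 23.0]
tcp_rot: [3.142, -0.0, 1.544]
ft_force: [0.7, 0.3, -0.0]
opening: 0.007
grip_force: 0.4
```

step_arm([
  [[-0.7,0,0,0,-1],[-1.4,0,0,0,-1]],
])

```text
t: 10.03
eef_pos: [619.8, 97.5, 23.0]
tcp_rot: [3.142, -0.0, 1.544]
ft_force: [0.2, 2.4, -0.1]
opening: 0.002
grip_force: 0.9
```

step_arm([
  [[-0.7,0,0,0,-1],[-1.4,0,0,0,-1]],
])

```text
t: 10.2
eef_pos: [619.7, 96.1, 23.0]
tcp_rot: [3.141, -0.0, 1.544]
ft_force: [0.9, 0.8, 0.1]
opening: 0.006
grip_force: 0.4
```

step_arm([
  [[-0.7,0,0,0,-1],[-1.4,0,0,0,-1]],
])

```text
t: 10.37
eef_pos: [619.7, 94.5, 23.0]
tcp_rot: [-3.142, 0.0, 1.544]
ft_force: [1.1, 0.3, 0.2]
opening: 0.003
grip_force: 0.4
```

step_arm([
  [[-0.7,0,0,0,-1],[-1.4,0,0,0,-1]],
])

```text
t: 10.53
eef_pos: [619.7, 93.1, 23.0]
tcp_rot: [3.142, -0.0, 1.544]
ft_force: [-0.4, 0.8, 0.1]
opening: 0.005
grip_force: 0.4
```

step_arm([
  [[-0.7,0,0,0,-1],[-1.4,0,0,0,-1]],
])

```text
t: 10.7
eef_pos: [619.6, 91.7, 23.0]
tcp_rot: [-3.142, -0.0, 1.544]
ft_force: [-0.9, 0.1, 0.4]
opening: 0.002
grip_force: 0.4
```

step_arm([
  [[-0.7,0,0,0,-1],[-1.4,0,0,0,-1]],
])

```text
t: 10.87
eef_pos: [619.6, 90.4, 23.0]
tcp_rot: [3.142, -0.0, 1.544]
ft_force: [-0.7, 0.6, 0.0]
opening: 0.002
grip_force: 0.4
```

The end is now past about 27 mm with no resistance, so it is going through the no-go step. I'll go on to the stop.

step_arm([
  [[-1,0,0,0,-1],[-2,0,0,0,-1],[-3,0,0,0,-1],[-4,0,0,0,-1],[-5,0,0,0,-1],[-6,0,0,0,-1]],
])

```text
t: 11.37
eef_pos: [619.4, 84.3, 23.0]
tcp_rot: [3.142, -0.0, 1.544]
ft_force: [1.0, 0.4, -0.2]
opening: 0.002
grip_force: 0.4
```

step_arm([
  [[-0.7,0,0,0,-1],[-1.4,0,0,0,-1]],
])

```text
t: 11.53
eef_pos: [619.3, 82.9, 23.0]
tcp_rot: [-3.142, -0.0, 1.544]
ft_force: [0.3, 0.7, 0.7]
opening: 0.008
grip_force: 0.4
```

step_arm([
  [[-0.7,0,0,0,-1],[-1.4,0,0,0,-1]],
])

```text
t: 11.7
eef_pos: [619.3, 81.6, 23.0]
tcp_rot: [3.142, -0.0, 1.544]
ft_force: [-0.8, 1.0, -0.3]
opening: 0.007
grip_force: 0.4
```

```bash
python3 -c "
from h import *
im=snap('top','top6')
cv2.imwrite('pics/crop6.png',cv2.resize(im[142:188,250:320],(560,368),interpolation=cv2.INTER_CUBIC))
s=env.state();print(s['eef_pos'],s['ft_force'])"
```

```text
[619.33699838  81.49273301  22.98889312] [-0.29700979 -0.09932592 -0.84989573]
```

View pics/crop6.png

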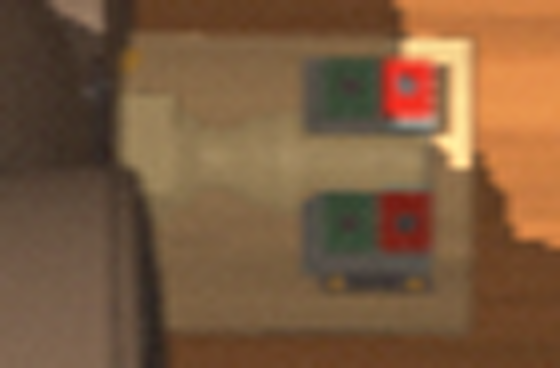

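The tenon end is at (428,158), level with the far end of the red step, and the shoulder is almost at the mouth, so the tenon is too thin. I'll push on until the shoulder seats at about 5 N.

step_arm([
  [[-0.6,0,0,0,-1],[-1.2,0,0,0,-1]],
])

```text
t: 11.92
eef_pos: [619.1, 81.0, 23.0]
tcp_rot: [-3.141, -0.001, 1.543]
ft_force: [-1.4, 8.7, 1.6]
opening: 0.004
grip_force: 4.6
```

step_arm([
  [[-0.5,0,0,0,-1],[-1,0,0,0,-1]],
])

```text
t: 12.08
eef_pos: [618.9, 80.9, 23.0]
tcp_rot: [-3.141, -0.002, 1.543]
ft_force: [-1.6, 14.7, 0.7]
opening: 0.008
grip_force: 7.4
```

step_arm([
  [[-0.5,0,0,0,-1],[-0.5,0,0,0,-1]],
])

```text
t: 12.25
eef_pos: [618.8, 80.8, 23.0]
tcp_rot: [-3.141, -0.002, 1.543]
ft_force: [-2.2, 15.3, 0.9]
opening: 0.005
grip_force: 7.4
```

step_arm([
  [[1.5,0,0,0,-1],[1.5,0,0,0,-1]],
])

```text
t: 12.42
eef_pos: [619.2, 81.0, 23.0]
tcp_rot: [-3.141, -0.0, 1.544]
ft_force: [-0.9, 7.0, 1.0]
opening: 0.005
grip_force: 3.4
```

step_arm([
  [[0.2,0,0,0,-1],[0.2,0,0,0,-1],[0.2,0,0,0,-1],[0.2,0,0,0,-1],[0.2,0,0,0,-1],[0.2,0,0,0,-1],[0.2,0,0,0,-1],[0.2,0,0,0,-1]],
])

```text
t: 13.08
eef_pos: [619.2, 81.1, 23.0]
tcp_rot: [-3.141, -0.001, 1.543]
ft_force: [-0.7, 6.1, 1.1]
opening: 0.007
grip_force: 3.1
```

step_arm([
  [[0,0,0,0,-1],[0,0,0,0,-1],[0,0,0,0,-1],[0,0,0,0,-1],[20,0,0,0,-1],[20,0,0,0,-1],[20,0,-30,0,0.4],[20,0,-60,0,0.4]],
])

```text
t: 13.75
eef_pos: [618.9, 100.2, 82.2]
tcp_rot: [-3.138, 0.001, 1.544]
ft_force: [1.1, -0.2, 0.8]
opening: 0.092
grip_force: 0.0
```

```bash
python3 -c "
from h import *
s=env.state();print(s['eef_pos'],s['ft_force'],s['opening'])
go(620.5,41,80,88.4)"
```

```text
[618.93377096 100.20802385  82.23013137] [ 1.08993879 -0.24590178  0.7848782 ] 0.09210567048912476
cmd [-59.1, 3.1, 2.2, 0.1]
```

The test is done: 6 N was held for about a second with the tenon passed through the no-go step. It's a reject, so next I regrasp the block.

step_arm([
  [[-20,2.5,0,0,0.4],[-59,2.5,0,0,0.4],[-59,2.5,0,0,0.4],[-59,2.5,0,0,0.4],[-59,2.5,0,0,0.4],[-59,2.5,0,0,0.4]],
])

```text
t: 14.25
eef_pos: [620.7, 42.0, 82.8]
tcp_rot: [-3.141, -0.0, 1.544]
ft_force: [-0.3, 0.5, -0.6]
opening: 0.506
grip_force: 0.0
```

step_arm([
  [[0,0,30,0,0.4],[0,0,55,0,0.4],[0,0,63,0,0.4],[0,0,63,0,0.4],[0,0,63,0,-1],[0,0,63,0,-1],[0,0,63,0,-1],[0,0,63,0,-1]],
])

```text
t: 14.92
eef_pos: [621.3, 41.6, 21.2]
tcp_rot: [3.14, -0.0, 1.544]
ft_force: [0.7, 0.0, 0.6]
opening: 0.48
grip_force: 0.0
```

step_arm([
  [[0,0,0,0,-1],[0,0,0,0,-1],[0,0,0,0,-1]],
])

```text
t: 15.17
eef_pos: [621.0, 41.6, 20.7]
tcp_rot: [3.141, -0.0, 1.543]
ft_force: [-1.7, 0.8, 6.6]
opening: 0.399
grip_force: 29.9
```

step_arm([
  [[0,0,-10,0,-1],[0,0,-40,0,-1],[0,0,-80,0,-1],[0,0,-80,0,-1],[0,0,-80,0,-1]],
])

```text
t: 15.58
eef_pos: [621.6, 41.5, 102.4]
tcp_rot: [3.137, 0.0, 1.544]
ft_force: [0.2, -0.1, -2.2]
opening: 0.399
grip_force: 29.8
```

```bash
python3 -c "
from h import *
s=env.state();print(s['eef_pos'],s['ft_force'],s['opening'])
go(529,280,100,4.5)
w=pix2w('top',[(398,402),(435,385)],30);print(np.linalg.norm(w[0]-w[1]),w.round())"
```

```text
[621.61458451  41.54906967 102.42437114] [ 0.24242839 -0.07350045 -2.22443669] 0.3990313885683835
cmd [235.9, -99.0, 2.4, 83.9]
109.25772812179777 [[ -45. -315.   30.]
 [  -5. -416.   30.]]
```

step_arm([
  [[236,-99,0,84,-1],[236,-99,0,84,-1],[236,-99,0,84,-1],[236,-99,0,84,-1],[236,-99,0,84,-1],[236,-99,0,84,-1],[236,-99,0,84,-1],[236,-99,0,84,-1]],
])

```text
t: 16.25
eef_pos: [525.8, 283.4, 98.8]
tcp_rot: [-3.141, 0.002, 0.578]
ft_force: [-0.4, 0.5, -2.0]
opening: 0.398
grip_force: 29.8
```

```bash
python3 -c "
from h import *
go(529,280,100,4.5)"
```

```text
cmd [0.8, 4.7, -1.2, 28.6]
```

step_arm([
  [[1,2,0,28,-1],[1,2,0,28,-1],[1,2,0,28,-1],[1,2,0,28,-1],[1,2,0,28,-1],[1,2,0,28,-1]],
])

```text
t: 16.75
eef_pos: [529.6, 278.8, 99.1]
tcp_rot: [3.141, 0.002, 0.095]
ft_force: [-0.4, -0.5, -1.5]
opening: 0.4
grip_force: 29.8
```

```bash
python3 -c "
from h import *
im=snap('top','top7');cv2.imwrite('pics/crop7.png',cv2.resize(im[150:270,110:250],None,fx=4,fy=4))
print(env.state()['eef_pos'],env.state()['tcp_rot'],env.state()['opening'])
go(529,280,12.5,4.5)"
```

```text
[529.76840338 278.86992556  99.27848269] [3.14126386e+00 1.25281771e-03 9.54726989e-02] 0.3987519785261
cmd [-0.7, -1.2, 86.8, 1.0]
```

View pics/crop7.png

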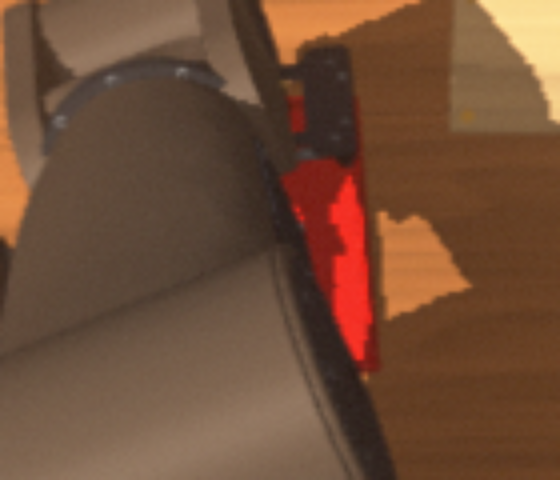

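The arm hides most of the tray, but the pose matches the measured tray position. I'll lower and release.

step_arm([
  [[-0.7,-1,35,1,-1],[-0.7,-1,65,1,-1],[-0.7,-1,78,1,-1],[-0.7,-1,83,1,-1],[-0.7,-1,85,1,-1],[-0.7,-1,86,1,-1],[-0.7,-1,86,1,-1],[-0.7,-1,86,1,-1]],
])

```text
t: 17.47
eef_pos: [529.8, 280.2, 15.1]
tcp_rot: [-3.141, -0.002, 0.075]
ft_force: [0.1, -1.1, -1.3]
opening: 0.4
grip_force: 29.8
```

step_arm([
  [[0,0,0.3,0,0.2],[0,0,0.3,0,0.2],[0,0,0.3,0,0.2],[0,0,0.3,0,0.2],[0,0,0.3,0,0.2],[0,0,-30,0,0.2],[0,0,-70,0,0.2],[0,0,-110,0,0.2]],
])

```text
t: 18.13
eef_pos: [528.7, 279.7, 124.6]
tcp_rot: [3.141, 0.002, 0.074]
ft_force: [1.6, 0.2, -0.0]
opening: 0.602
grip_force: 0.0
```

step_arm([
  [[150,0,-60,0,0.2],[150,-100,-60,0,0.2],[150,-200,-60,0,0.2],[150,-200,-60,0,0.2],[150,-200,-60,0,0.2],[150,-200,-60,0,0.2],[150,-200,-60,0,0.2],[150,-200,-60,0,0.2]],
])

```text
t: 18.8
eef_pos: [664.2, 495.3, 183.6]
tcp_rot: [-3.14, -0.001, 0.077]
ft_force: [-0.7, -0.1, -1.0]
opening: 0.602
grip_force: 0.0
```

```bash
python3 -c "
from h import *
snap('side','side8');print(env.state()['eef_pos'],env.state()['ft_force'])"
```

```text
[663.84385792 492.8827182  182.98847666] [-0.31482112 -0.38196841  0.06392015]
```

View pics/side8.png

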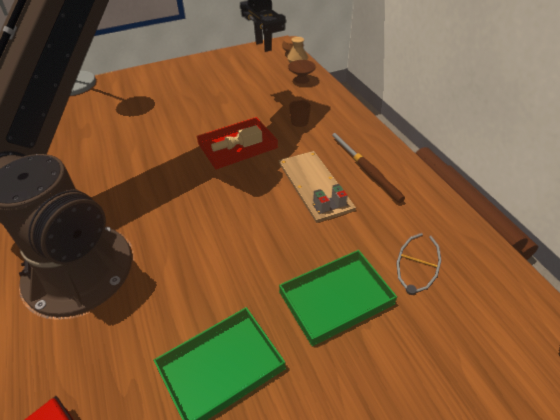

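The spindle lies flat in the red tray at (238,138). The cup, gouge and calipers haven't moved, and the arm is clear of everything.

step_arm([
  [[0,0,0,0,0.2],[0,0,0,0,0.2],[0,0,0,0,0.2]],
])

```text
t: 19.1
eef_pos: [664.2, 489.3, 184.2]
tcp_rot: [3.141, 0.0, 0.073]
ft_force: [-0.4, 0.2, -0.1]
opening: 0.601
grip_force: 0.0
```

```bash
python3 -c "
from cell import env
print(env.job_done())"
```

```text
the job is handed in; nothing more can be done
None
```

The tenon was too thin: it passed right through the no-go step until the shoulder met the jaws, so the spindle is flat in the red tray and the job is handed in at about 19 s; as the shoulder seated, the push briefly reached about 15 N (above the 4–8 N range), and I eased it to 6–7 N and held it there about a second.

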